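Latch the two halves of a screened test box

ROBOT

A 7-joint arm with a two-finger parallel gripper is mounted at the origin on a cart in front of the work surface, level with it; the furniture and walls round the work are solid. World frame = base frame: x ahead of the robot, y to its left, z up, the work surface at z = 0. Lengths are in m, angles in degrees, forces in N, time in s.
With the tool pointing down it reaches from about 0.425 to 0.875 m from the base axis. Payload 4.7 kg.
Tool frame: the origin (TCP) lies on the centre line of the jaws, within the pads' length; the fingertips stand 22 mm ahead of it and the grasp point (between the pads) lies 3 mm ahead of it; z points along the fingers, y is the line along which they close (so a half turn about z gives the same grasp; the last joint's range is limited). The gripper opens to 85 mm and grips with 20 to 120 N. Pads are 22 mm wide; open, the fingers measure 114 mm over their backs; the gripper's body (76 mm by 85 mm) begins 54 mm behind the grasp point. The pads swing forward as they close: fully open they stand 13 mm farther back than shut.
Start: joints at [-67.431, 18.392, -4.016, 83.108, 1.295, 78.541, -3.26], TCP at [0.241, 0.604, 0.253] pointing down, gripper open.
Joint ranges: [-163.93, 163.93], [-17.29, 119.83], [-79.2, 71.16], [3.27, 140.29], [-89.18, 269.18], [5.43, 117.66], [-154.24, 154.24]. Speed limits (degrees/s): [147.25, 147.25, 180, 180, 180, 180, 180].

INTERFACE

Orientations are given as a 3x3 rotation matrix whose columns are the frame's x, y, z axes.
In Python, from cell import get_state, grab_frame, close_job gives the robot as it stands. The module is installed in compiled form; this text tells all that it offers.
- The arm moves only by the tool play_rows, never from a script. Its argument "moves" is a list of rows, each a list of 5 numbers: the shift along the tool's x, y, z in cm, then the turn about the tool's z in rad, then the opening in per cent of the stroke, from 0 (shut) to 100 (fully open). In form: [[x, y, z, spin, fingers], ...]. A call has exactly 10 rows; each row shifts and turns the commanded pose from where the row before left it, along the tool's axes as they then stand; what a row does not reach is not made up. A row lasts 1/10 s, in which the tool goes at most 50 mm and 8.59 degrees, less where a joint would pass 70% of its speed; a pose out of reach is approached as far as the arm can. A call is refused whole if a number of a shift passes 5 or a number of a turn 0.15, either way. A call with a gripper value outside its range is refused whole. The fingers move at their own pace and stop on an object; the grip force is fixed at half the most. Time passes only in rows, so rows that do not move let the fingers close, or fill a call up. It gives the time, the measured TCP pose, the force, the opening and the grip force at its end, in the units of the state.
- get_state(): the state, without advancing time (a new reading comes with each control period).
- grab_frame(name): name is "scene" or "side" or "wrist"; returns a dict with "frame" (384x512x3 uint8, blue, green, red), "intrinsics" (3x3 intrinsics, pixels), "extrinsics" (4x4, takes a point from camera to world coordinates). Camera axes: x right, y down, z forward; pixel columns grow to the right and rows downward; lengths in m; the calibration is good to about 2 mm. A picture is of the moment at which its call begins. There is no depth.
- close_job(): hands the job in; it is judged then, once.
The state is a dict: "t": time; "qpos": joint angles; "qvel": joint speeds; "joint_efforts": joint torques, N m; "tcp_pos": TCP position; "orientation": TCP orientation; "ft_force": force on the tool from outside, world axes, zero at the start; "torque": the same for the moment, N m; "grip_width": finger opening in m; "gripper_force": force on a finger pad.
Only numpy, scipy, OpenCV 4.12 (cv2) and the standard library are available. Lean on these libraries where they do the work, as an engineer would, in place of code of your own. Each camera call takes 0.05 s, during which the arm holds its last target. There are 200 camera calls.

TASK

The two blue halves of the terminal-strip test box still stand apart on their soft seal. Lift the wire loop of the draw latch by its yellow roller, lower it gently so that its cross bar drops into the groove of the keeper on the sliding half, then let go and push the red lever over, gently, past its dead centre until it lies flat on its rest, so that the halves stay drawn together. Leave the other things on the table alone.

Things in the scene. Friction and masses are not known exactly. Their poses are not given: they have to be found in the camera images.
- test_box: Fixed half of a blue two-part box on an aluminium base plate (100 x 245 mm), screwed down. Origin on the table under the seam between the halves; z up, +y runs along the plate from the latch to the sliding half, x across. Tops at z = 50 mm: fixed half y -110 to -6 mm, sliding half y about +14 to +74, then a low ledge with a green terminal strip to +122.
- latch_pivot (a point): Axis of the lever hinge on the fixed half, at (0, -28, 66) mm in the test_box frame; the axis runs along the box's x.
- groove_nominal (a point): Nominal centre of the loop's cross bar resting in the keeper's groove: (0, 45.25, 65) mm in the test_box frame. The sliding half with the keeper really stands up to 5 mm nearer to or 7 mm farther from the latch along the box's y; this is not reported: find the groove by feel. Groove: mouth 7 mm wide in y (2.5 mm of play for the bar), 7.5 mm deep, its wall on the latch side undercut by 1.2 mm.
- lever (a joint): Red latch lever, hinge, rad: 0 = closed, flat on its black rest, pointing to the box's -y; 1.57 upright; 2.8 open, leaning to +y over the loop (start). Rigid stops at both ends; light, it falls to the side it leans to. With the loop hooked, closing needs up to about 12 N across the grip's end (30 to 60 N in the loop) until dead centre at about 0.18; from there it is pulled on to 0.
- lever_tip (a point): Middle of the red grip near its free end, 60 mm from the lever hinge on the lever's centre line. The grip is 22 mm wide (box x), 11 mm thick and reaches from 22 to 64 mm from the hinge.
- loop: Steel wire loop hinged freely on the lever's crank pin (origin), 13 mm from the lever hinge. Two 5 mm legs, 38 mm apart, run 75 mm to the cross bar. Light; at the start it lies on the keeper's rear land. The lever yields as it is moved, so the bar can go anywhere 63 to 86 mm from the lever hinge. Pressing it on the keeper with over 25 N while held bends it.
- loop_bar (a point): Middle of the loop's cross bar (square edged, 4.5 mm wide, 4 mm high, along the box's x).
- loop_grip (a point): Centre of the yellow roller that stands 15 mm off the cross bar, above it when the loop lies flat; 12 mm in diameter, 24 mm long along the box's x. To be taken by its two ends from above; the loop can turn in this grasp.
- slide_half (a joint): Travel of the sliding half towards the fixed half, m: 0 = standing off on its seal (start), 4 to 16 mm once the latch is closed with the loop in the groove. A spring of 30 N preload and 1.5 N per mm pushes it back.
- terminal_strip_17: Loose short green terminal strip, 43 x 23 x 34 mm, on the table in front of the box. Origin under its middle. Bystander.
- plug_gauge: Loose white plug gauge with a red ring, 16 x 86 x 14 mm, on the table to the right. Origin under its middle. Bystander.
- screw_dish: Loose metal dish of screws, 65 mm across, 19 mm high, to the right. Origin under its middle. Bystander.
- marker: Loose marker pen, 134 mm long, to the left. Bystander.
- carton: Loose small brown carton, 60 x 91 x 45 mm, to the left at the back. Bystander.
- keeper_top_nominal (a point): Middle of the keeper's flat top, nominal like the groove: (0, 34, 70.5) mm in the test_box frame. Steel keeper, 18 mm wide in x. From the latch outward: flat top 15 mm long, then the groove, then a rear land 18 mm long that stands 3 mm higher than the flat top. The bar's centre is 72.5 mm above the table on the flat top, 75.5 mm on the rear land, 65 mm in the groove.

How it is judged:
By the outcome, as a careful person would: the job done as asked, in the order asked, and still so for the second after the job is handed in, with the robot touching nothing.
It also fails if it takes over 69 s, if anything falls off the work surface, if the arm or the gripper's body presses on something with over 40 N, if the wrist force passes 120 N, or if a joint passes its speed limit or range.

## Working session

There is one attempt and no reset: what is moved stays moved. The work goes in short steps, Python scripts to look and compute and a tool call to move; the robot and the scene stay as the last step left them, time stands still between calls to the robot, and variables do not carry over. Pictures are saved under pics/ and viewed, at most 13 in all, crops included, and the job is handed in when it is done.

Besides the shell and the picture viewer there is one more tool, called after "Emit:" by a JSON object that holds its "fn" and its "kwargs". play_rows: Moves the arm, as the interface text tells. Its arguments: {"type":"object","properties":{"moves":{"type":"array","items":{"type":"array","items":{"type":"number"}}}},"required":["moves"]}

```bash
mkdir -p pics
cat > h.py <<'E'
import numpy as np,cv2
from cell import *
def ray(f,u,v):
    K=f["intrinsics"];T=f["extrinsics"];d=T[:3,:3]@np.linalg.inv(K)@np.array([u,v,1.]);return T[:3,3],d
def plane(f,u,v,z):
    o,d=ray(f,u,v);return o+d*(z-o[2])/d[2]
def tri(a,b):
    A=np.zeros((3,3));r=np.zeros(3)
    for o,d in(a,b):
        d=d/np.linalg.norm(d);P=np.eye(3)-np.outer(d,d);A+=P;r+=P@o
    return np.linalg.solve(A,r)
def proj(f,p):
    T=np.linalg.inv(f["extrinsics"]);c=f["intrinsics"]@(T[:3,:3]@p+T[:3,3]);return c[:2]/c[2]
E
python3 - <<'E'
from h import *
np.set_printoptions(precision=4,suppress=True)
s=get_state();print(s)
fs={n:grab_frame(n) for n in("scene","side")}
cv2.imwrite("pics/a.png",fs["scene"]["frame"]);cv2.imwrite("pics/b.png",fs["side"]["frame"])
for n,f in fs.items():
    print(n,f["intrinsics"][0],f["extrinsics"])
    h=cv2.cvtColor(f["frame"],cv2.COLOR_BGR2HSV)
    for c,lo,hi in(("yel",(22,120,100),(35,255,255)),("red",(0,150,80),(8,255,255)),("blue",(100,120,50),(125,255,255))):
        m=cv2.inRange(h,lo,hi);k,_,st,ce=cv2.connectedComponentsWithStats(m)
        for i in range(1,k):
            if st[i,4]>25: print(n,c,st[i],ce[i])
E
```

```text
{'t': 0.0, 'qpos': array([-67.4321,  18.4401,  -4.0145,  83.1759,   1.2948,  78.5412,
        -3.2585]), 'qvel': array([-0.012 ,  0.0089,  0.008 , -0.0161,  0.0464,  0.0486, -0.0619]), 'joint_efforts': array([ -0.0005, -49.3573,  -0.3822, -31.4331,   0.0131,   0.0114,
         0.    ]), 'tcp_pos': array([0.2408, 0.6032, 0.2522]), 'orientation': array([[-0.9288,  0.3707, -0.0006],
       [ 0.3707,  0.9288, -0.0019],
       [-0.0001, -0.002 , -1.    ]]), 'ft_force': array([-0.1384,  0.1303,  0.6004]), 'torque': array([-0.015 , -0.014 , -0.0551]), 'gripper_force': 0.0, 'grip_width': 0.08533006413589636}
scene [419.9781   0.     252.89  ] [[ 0.5872 -0.593   0.551  -0.0047]
 [-0.8092 -0.4471  0.3812 -0.3228]
 [ 0.0203 -0.6696 -0.7424  0.8497]
 [ 0.      0.      0.      1.    ]]
scene yel [228 147   9   7  38] [231.9474 149.7895]
scene red [413  66  19  18 119] [420.9244  74.5294]
scene red [238 155  13  13  85] [243.9294 160.6   ]
scene blue [ 79   0  37  41 345] [100.4928  23.7855]
scene blue [412  33   7   7  38] [414.6579  36.0263]
scene blue [83 38 17 14 80] [90.275  44.7125]
scene bl
[... 302 characters left out ...]
2.7608]
scene blue [475 252  37  33 336] [493.9286 267.0149]
side [368.9876   0.     256.9366] [[ 0.8774 -0.2447  0.4126  0.1711]
 [-0.4797 -0.4406  0.7588 -0.6318]
 [-0.0039 -0.8637 -0.504   0.565 ]
 [ 0.      0.      0.      1.    ]]
side yel [258 163   9   4  26] [261.6538 164.1154]
side red [253  25  11   7  44] [258.1591  27.8182]
side red [263 169  10  10  59] [267.4407 173.5254]
side blue [405  21   6   7  32] [407.375   24.0625]
side blue [477 113   9   8  48] [480.6042 116.1875]
side blue [251 175  16  13  91] [258.0769 181.2088]
side blue [258 186  43  36 813] [277.2694 203.2891]
side blue [387 225  11  19  76] [392.8289 234.5921]
side blue [495 324  17  26 229] [503.9651 334.5459]
```

View pics/a.png

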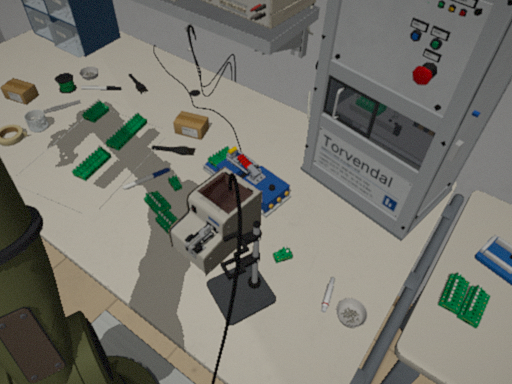

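View pics/b.png

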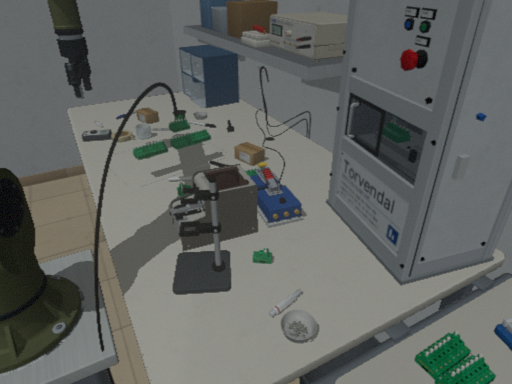

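The scene and side views show the blue box, with the yellow roller at scene (232,150) and side (262,164), and the red lever at (244,161) and (267,174). A stand with a grey/beige housing sits just in front of it. I'll triangulate the box and a few points on the stand.

Run:
```python
from h import *
np.set_printoptions(precision=4,suppress=True)
a=grab_frame("scene");b=grab_frame("side")
for n,p,q in(("roller",(232,150),(261.7,164)),("red",(244,160.6),(267.4,173.5)),("housing top corner R",(262,191),(252,170)),("post top",(253,228),(213,184))):
    print(n,tri(ray(a,*p),ray(b,*q)))
for n,f,u,v in(("plate right corner",a,291,190),("plate right-front",a,272,214),("side plate near corner",b,302,217),("side plate nl",b,262,221),("arm base post",a,255,285),("gauge",a,328,293)):
    print(n,plane(f,u,v,0.003))
print("fixed far corner top",plane(a,258,165,.05),plane(a,289,186,.05))
for n,f in(("s",a),("d",b)):
    x,y=(195,130) if n=="s" else (165,130)
    c=f["frame"][y:y+150,x-45:x+155];cv2.imwrite(f"pics/c{n}.png",cv2.resize(c,(800,600),interpolation=cv2.INTER_CUBIC))
```

```text
roller [0.6311 0.1869 0.0898]
red [0.6245 0.1425 0.0819]
housing top corner R [ 0.4932 -0.0066  0.1905]
post top [ 0.3853 -0.0581  0.2143]
plate right corner [0.6741 0.0213 0.003 ]
plate right-front [0.5751 0.0161 0.003 ]
side plate near corner [0.6581 0.0154 0.003 ]
side plate nl [0.5568 0.0508 0.003 ]
arm base post [ 0.385  -0.0672  0.003 ]
gauge [ 0.4655 -0.2087  0.003 ]
fixed far corner top [0.6588 0.1216 0.05  ] [0.6449 0.0137 0.05  ]
```

View pics/cs.png

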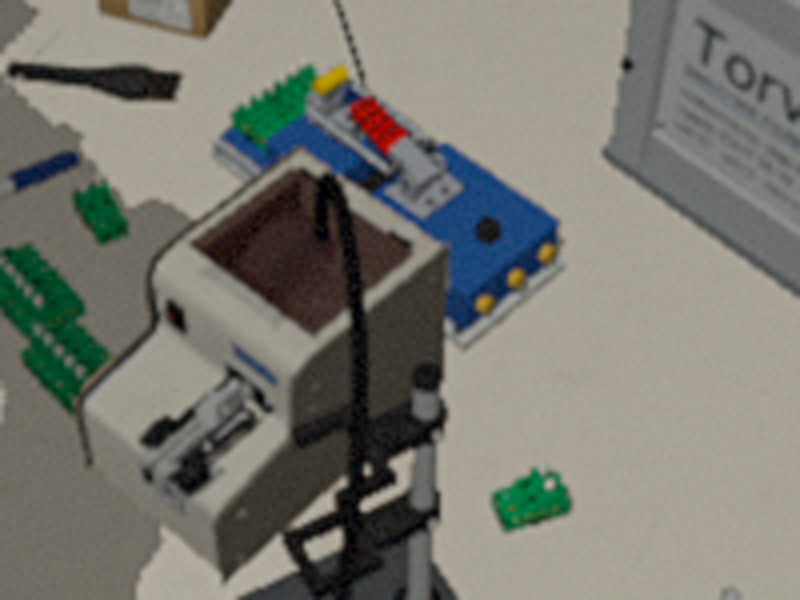

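View pics/cd.png

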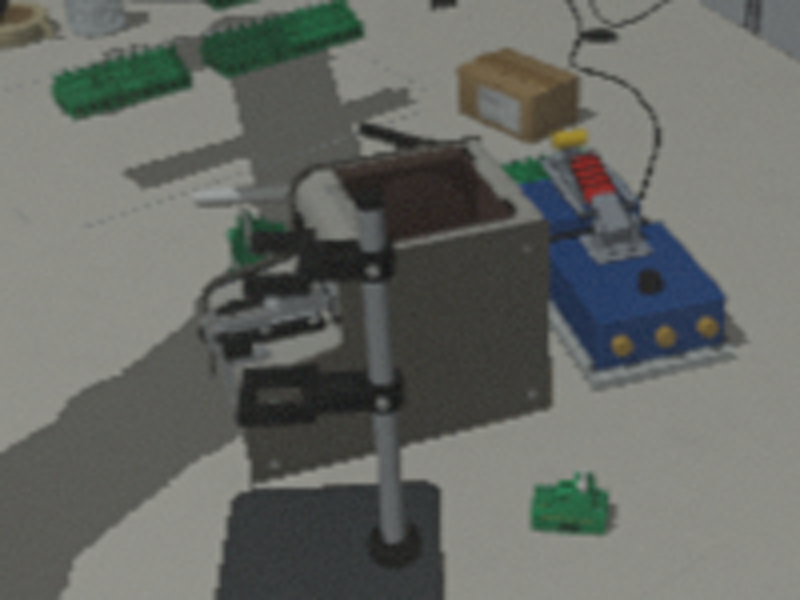

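The crops show the latch clearly, with the roller at the far end and the lever leaning over the loop. Box +y is about (0.15, 0.99) in world axes. I'll turn the tool to match and move above the latch.

Emit:
{"fn": "play_rows", "kwargs": {"moves": [[0, 0, -0.3, 0.134, 100], [0, 0, -0.3, 0.134, 100], [0, 0, -0.3, 0.134, 100], [0, 0, -0.3, 0.134, 100], [0, 0, -0.3, 0.134, 100], [0, 0, -0.3, 0.134, 100], [0, 0, -0.3, 0.134, 100], [0, 0, -0.3, 0.134, 100], [0, 0, -0.3, 0.134, 100], [0, 0, -0.3, 0.134, 100]]}}

```text
t: 1.2
tcp_pos: [0.2409, 0.6036, 0.2832]
orientation: [[0.154, 0.988, -0.0], [0.988, -0.154, -0.0], [-0.001, -0.0, -1.0]]
ft_force: [-0.3, 1.0, 0.1]
grip_width: 0.0856
gripper_force: 0.0
```

Emit:
{"fn": "play_rows", "kwargs": {"moves": [[-1.5, 1.7, -0.2, 0, 100], [-1.96, 2.21, -0.2, 0, 100], [-1.96, 2.21, -0.2, 0, 100], [-1.96, 2.21, -0.2, 0, 100], [-1.96, 2.21, -0.2, 0, 100], [-1.96, 2.21, -0.2, 0, 100], [-1.96, 2.21, -0.2, 0, 100], [-1.96, 2.21, -0.2, 0, 100], [-1.96, 2.21, -0.2, 0, 100], [-1.96, 2.21, -0.2, 0, 100]]}}

```text
t: 2.2
tcp_pos: [0.4267, 0.3813, 0.3033]
orientation: [[0.148, 0.989, -0.0], [0.989, -0.148, -0.0], [-0.0, -0.0, -1.0]]
ft_force: [0.8, 0.7, -0.1]
grip_width: 0.0857
gripper_force: 0.0
```

Emit:
{"fn": "play_rows", "kwargs": {"moves": [[-1.96, 2.21, 0, 0, 100], [-1.96, 2.21, 0, 0, 100], [-1.96, 2.21, 0, 0, 100], [-1.96, 2.21, 0, 0, 100], [-1.96, 2.21, 0, 0, 100], [-1.96, 2.21, 0, 0, 100], [-1.96, 2.21, 0, 0, 100], [-1.96, 2.21, 0, 0, 100], [-1.6, 1.8, 0, 0, 100], [-1, 1, 0, 0, 100]]}}

```text
t: 3.2
tcp_pos: [0.6025, 0.1688, 0.3031]
orientation: [[0.151, 0.989, 0.0], [0.989, -0.151, -0.001], [-0.001, 0.0, -1.0]]
ft_force: [-0.3, -0.7, 1.1]
grip_width: 0.0852
gripper_force: 0.0
```

Run:
```python
from h import *
np.set_printoptions(precision=4,suppress=True)
s=get_state();print(s["t"],s["tcp_pos"],s["orientation"],s["qpos"],s["ft_force"])
f=grab_frame("wrist");print(f["intrinsics"],f["extrinsics"])
cv2.imwrite("pics/w1.png",f["frame"])
```

```text
3.2 [0.6025 0.1688 0.3031] [[ 0.1512  0.9885  0.0001]
 [ 0.9885 -0.1512 -0.0011]
 [-0.0011  0.0003 -1.    ]] [-39.5447  15.0406  26.5419  83.414   -6.6421  83.1252 -21.6888] [-0.3465 -0.6769  1.1202]
[[277.6221   0.     254.6996]
 [  0.     277.6221 189.1572]
 [  0.       0.       1.    ]] [[ 0.9886 -0.1455 -0.0391  0.613 ]
 [-0.1507 -0.9537 -0.2601  0.235 ]
 [ 0.0005  0.263  -0.9648  0.4235]
 [ 0.      0.      0.      1.    ]]
```

View pics/w1.png

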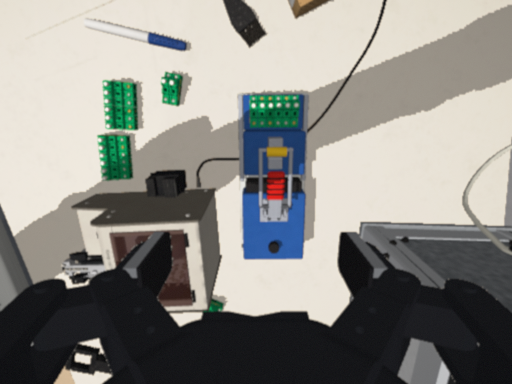

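The wrist view shows the box from above, aligned with the tool. The roller is at (277,152), the grip at (275,185) and the seam near row 185. The tall housing is on the left, with its right edge at columns 206–217. Next I'll measure the box frame.

```bash
cat >> h.py <<'E'
def blobs(f,lo,hi,mn=25):
    m=cv2.inRange(cv2.cvtColor(f["frame"],cv2.COLOR_BGR2HSV),lo,hi)
    cs,_=cv2.findContours(m,cv2.RETR_EXTERNAL,cv2.CHAIN_APPROX_NONE)
    return [c for c in cs if cv2.contourArea(c)>mn]
YEL=((22,120,100),(35,255,255));RED=((0,150,80),(8,255,255));BLU=((100,120,50),(125,255,255))
E
python3 - <<'E'
from h import *
np.set_printoptions(precision=4,suppress=True)
f=grab_frame("wrist")
for n,c,z in(("yel",YEL,.09),("red",RED,.085),("blue",BLU,.05)):
    for k in blobs(f,*c):
        x,y,w,h=cv2.boundingRect(k)
        if not 230<x<310 or y<80: continue
        r=cv2.minAreaRect(k);print(n,r)
        for p in cv2.boxPoints(r): print("   ",p,plane(f,*p,z))
        print("  c",plane(f,*r[0],z))
for u,v in((217,190),(206,310),(215,265),(361,224),(88,205)): print("obst",u,v,plane(f,u,v,.19),plane(f,u,v,0.12))
# knob at (275,247) z=.05, hinge
print("knob",plane(f,275,247,.055))
a=grab_frame("scene");b=grab_frame("side")
print("corner",tri(ray(a,261,192),ray(b,257.5,184)))
E
```

```text
yel ((275.5, 149.5), (19.0, 9.0), 0.0)
    [266. 154.] [0.6205 0.1842 0.09  ]
    [266. 145.] [0.622  0.1949 0.09  ]
    [285. 145.] [0.6444 0.1914 0.09  ]
    [285. 154.] [0.6431 0.1807 0.09  ]
  c [0.6325 0.1878 0.09  ]
red ((274.0, 184.0), (26.0, 18.0), 90.0)
    [265. 171.] [0.6164 0.1627 0.085 ]
    [283. 171.] [0.6384 0.1593 0.085 ]
    [283. 197.] [0.6342 0.1258 0.085 ]
    [265. 197.] [0.6115 0.1294 0.085 ]
  c [0.6252 0.1445 0.085 ]
blue ((272.5, 222.0), (61.0, 68.0), 0.0)
    [242. 256.] [0.5642 0.0328 0.05  ]
    [242. 188.] [0.5815 0.1365 0.05  ]
    [303. 188.] [0.6655 0.1235 0.05  ]
    [303. 256.] [0.6542 0.0188 0.05  ]
  c [0.6166 0.0797 0.05  ]
blue ((283.4115295410156, 163.3274383544922), (6.186266899108887, 17.095382690429688), 3.814074993133545)
    [279.7567 171.6505] [0.6365 0.1515 0.05  ]
    [280.8938 154.5929] [0.641  0.1745 0.05  ]
    [287.0664 155.0044] [0.6492 0.1726 0.05  ]
    [285.9292 172.062 ] [0.6448 0.1496 0.05  ]
  c [0.6429 0.1621 0.05  ]
blue ((265.0, 161.5), (21.0, 6.0), 90.0)
    [262. 151.] [0.6166 0.1832 0.05  ]
    [268. 151.] [0.6245 0.1819 0.05  ]
    [268. 172.] [0.6205 0.1534 0.05  ]
    [262. 172.] [0.6124 0.1547 0.05  ]
  c [0.6185 0.1685 0.05  ]
blue ((272.7203369140625, 132.9390106201172), (79.03855895996094, 60.64759063720703), 89.06080627441406)
    [241.7529  93.9221] [0.6017 0.259  0.05  ]
    [302.3923  92.928 ] [0.6782 0.2484 0.05  ]
    [303.6878 171.9559] [0.6689 0.146  0.05  ]
    [243.0484 172.95  ] [0.5865 0.1574 0.05  ]
  c [0.634  0.2046 0.05  ]
obst 217 190 [0.5718 0.1743 0.19  ] [0.5592 0.1567 0.12  ]
obst 206 310 [0.5378 0.0549 0.19  ] [0.5151 0.0015 0.12  ]
obst 215 265 [0.5561 0.1026 0.19  ] [0.5388 0.0634 0.12  ]
obst 361 224 [0.6943 0.1231 0.19  ] [0.7184 0.0901 0.12  ]
obst 88 205 [0.4565 0.1783 0.19  ] [0.4092 0.1618 0.12  ]
knob [0.6148 0.0425 0.055 ]
corner [0.5236 0.0181 0.1377]
```

Emit:
{"fn": "play_rows", "kwargs": {"moves": [[0.26, 0.3, 1.4, 0, 60], [0.26, 0.3, 1.5, 0, 60], [0.26, 0.3, 1.5, 0, 60], [0.26, 0.3, 1.5, 0, 60], [0.26, 0.3, 1.5, 0, 60], [0.26, 0.3, 1.5, 0, 60], [0.26, 0.3, 1.4, 0, 60], [0.26, 0.3, 1.4, 0, 60], [0.25, 0.28, 1.3, 0, 60], [0, 0, 0, 0, 60]]}}

```text
t: 4.4
tcp_pos: [0.6305, 0.1904, 0.1707]
orientation: [[0.148, 0.989, -0.003], [0.989, -0.148, -0.001], [-0.002, -0.003, -1.0]]
ft_force: [-0.7, -0.1, 0.9]
grip_width: 0.0513
gripper_force: 0.0
```

Run:
```python
from h import *
np.set_printoptions(precision=4,suppress=True)
s=get_state();print(s["t"],s["tcp_pos"],s["orientation"],s["ft_force"])
f=grab_frame("wrist")
O=np.array([.6251,.1371]);d=np.array([.146,.989]);e=np.array([.989,-.146])
for n,c,z in(("yel",YEL,.0905),("red",RED,.085)):
    for k in blobs(f,*c):
        r=cv2.minAreaRect(k)
        for p in [r[0],*cv2.boxPoints(r)]:
            P=plane(f,*p,z);print(n,np.array(p),P,"box",(P[:2]-O)@e,(P[:2]-O)@d)
# projections of box points
for nm,q in(("pivot",(0,-28,66)),("bar58",(0,58,75.5)),("bar51",(0,51,75.5))):
    print(nm,proj(f,np.array([*(O+q[0]/1e3*e+q[1]/1e3*d),q[2]/1e3])))
cv2.imwrite("pics/w2.png",cv2.resize(f["frame"],None,fx=1.5,fy=1.5,interpolation=cv2.INTER_CUBIC))
```

```text
4.4 [0.6305 0.1904 0.1707] [[ 0.1481  0.989  -0.0034]
 [ 0.989  -0.1481 -0.0014]
 [-0.0019 -0.0032 -1.    ]] [-0.7193 -0.1365  0.9183]
yel [257. 208.] [0.6321 0.1875 0.0905] box -0.0004031018069364303 0.05082341547930923
yel [242. 201.] [0.6217 0.1947 0.0905] box -0.011767487410362891 0.05643202539345776
yel [272. 201.] [0.6442 0.1913 0.0905] box 0.010951999128022308 0.056414636907168705
yel [272. 215.] [0.6427 0.1801 0.0905] box 0.011118296474390188 0.045137315862448374
yel [242. 215.] [0.6199 0.1835 0.0905] box -0.011922674620387284 0.0451512085369595
red [257. 254.] [0.6261 0.1461 0.085 ] box -0.0003542260579099391 0.008993694759555079
red [243. 235.] [0.6174 0.1645 0.085 ] box -0.011639766961482806 0.02594462868806791
red [271. 235.] [0.6397 0.1612 0.085 ] box 0.010910899415738183 0.0259364469107598
red [271. 273.] [0.6351 0.1269 0.085 ] box 0.01138797319294047 -0.008643142090115503
red [243. 273.] [0.6119 0.1303 0.085 ] box -0.012082745567864126 -0.008646002163711471
pivot [257.2589 280.1215]
bar58 [257.4085 193.5184]
bar51 [257.4009 201.7669]
```

View pics/w2.png

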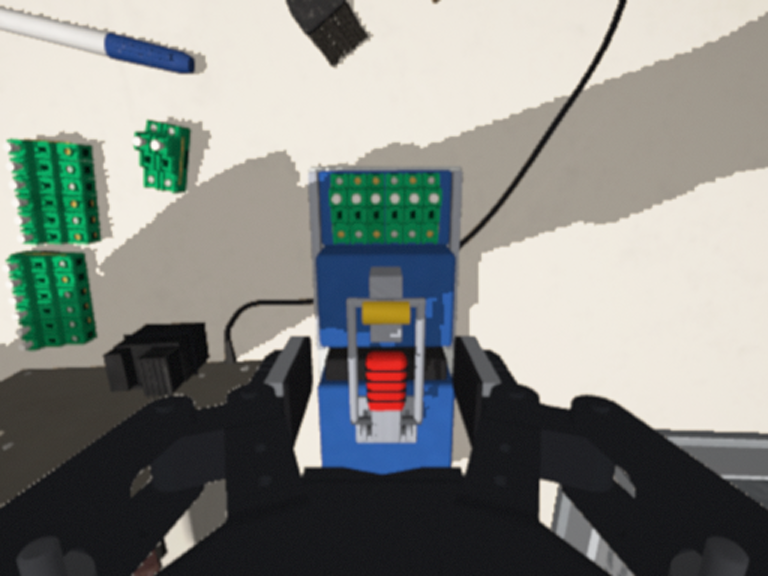

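The wrist view shows the roller at (386,313), the bar just behind it at row 300, and the keeper from row 267 to 343. I'll go down to the roller.

Emit:
{"fn": "play_rows", "kwargs": {"moves": [[-0.05, 0.04, 0.8, 0, 55], [-0.05, 0.04, 0.9, 0, 55], [-0.05, 0.04, 0.9, 0, 55], [-0.05, 0.04, 0.9, 0, 55], [-0.05, 0.05, 0.9, 0, 55], [0, 0, 0.9, 0, 55], [0, 0, 0.7, 0, 55], [0, 0, 0.5, 0, 55], [0, 0, 0.3, 0, 55], [0, 0, 0, 0, 55]]}}

```text
t: 5.45
tcp_pos: [0.633, 0.1875, 0.1049]
orientation: [[0.148, 0.989, -0.0], [0.989, -0.148, -0.0], [-0.0, -0.0, -1.0]]
ft_force: [-0.2, 0.0, -0.5]
grip_width: 0.047
gripper_force: 0.0
```

Run:
```python
from h import *
np.set_printoptions(precision=4,suppress=True)
s=get_state();print(s["t"],s["tcp_pos"],s["ft_force"],s["grip_width"])
O=np.array([.6251,.1371]);d=np.array([.146,.989]);e=np.array([.989,-.146])
p=s["tcp_pos"][:2]-O;print("tcp box",p@e,p@d)
f=grab_frame("wrist")
for k in blobs(f,*YEL):
    r=cv2.minAreaRect(k);P=plane(f,*r[0],.0905);print(r,P,(P[:2]-O)@e,(P[:2]-O)@d)
cv2.imwrite("pics/w3.png",cv2.resize(f["frame"][130:330,130:390],(780,600),interpolation=cv2.INTER_CUBIC))
```

```text
5.45 [0.633  0.1875 0.1049] [-0.1849  0.0075 -0.4588] 0.04698040618619345
tcp box 0.00044843171003386694 0.05098593769490652
((252.5, 244.0), (22.0, 45.0), 90.0) [0.6323 0.1876 0.0905] -0.00026432677899377433 0.0509692156138335
```

View pics/w3.png

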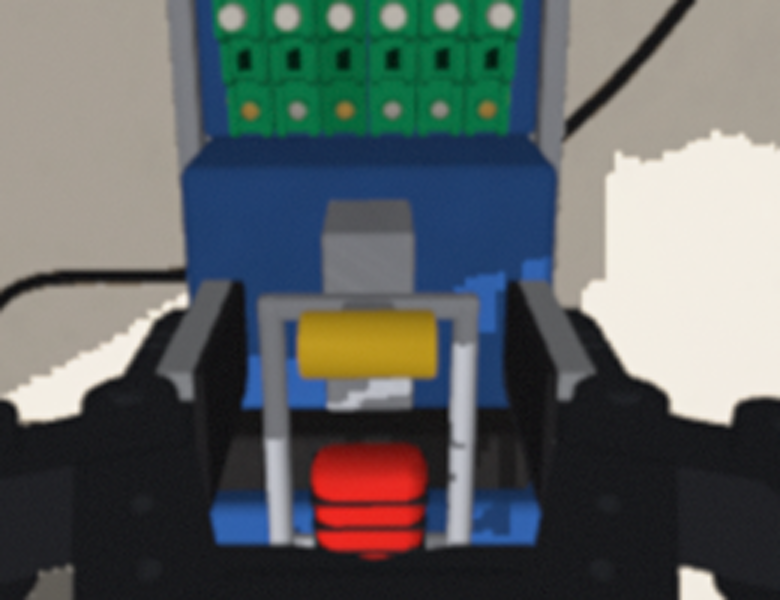

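The crop shows the roller between the open fingers. The top rear edge of the keeper is at crop row 232, which is frame row 207. I'll work out the keeper offset and close on the roller.

Run:
```python
from h import *
O=np.array([.6251,.1371]);d=np.array([.146,.989])
f=grab_frame("wrist")
for n,u,v,z in(("rear end",252,207.5,.0735),("bar back edge",252,229,.0775),("slide rear edge",252,186.5,.05),("slide front",260,266,.05)):
    print(n,(plane(f,u,v,z)[:2]-O)@d)
```

```text
rear end 0.06555022245690062
bar back edge 0.05385992470182907
slide rear edge 0.07197722317140254
slide front 0.013680626286979051
```

Emit:
{"fn": "play_rows", "kwargs": {"moves": [[0, 0, 0.1, 0, 40], [0, 0, 0.1, 0, 25], [0, 0, 0, 0, 10], [0, 0, 0, 0, 0], [0, 0, 0, 0, 0], [0, 0, 0, 0, 0], [0, 0, 0, 0, 0], [0, 0, 0, 0, 0], [0, 0, 0, 0, 0], [0, 0, 0, 0, 0]]}}

```text
t: 6.55
tcp_pos: [0.6327, 0.1878, 0.1043]
orientation: [[0.148, 0.989, -0.001], [0.989, -0.148, 0.001], [0.001, -0.001, -1.0]]
ft_force: [-3.4, -0.1, 5.8]
grip_width: 0.0218
gripper_force: 58.5
```

Emit:
{"fn": "play_rows", "kwargs": {"moves": [[0, 0, -0.2, 0, 0], [0, 0, -0.3, 0, 0], [0, 0, -0.3, 0, 0], [-0.2, 0, 0, 0, 0], [-0.3, 0, 0, 0, 0], [-0.3, 0, 0, 0, 0], [-0.3, 0, 0, 0, 0], [-0.3, 0, 0, 0, 0], [0, 0, 0, 0, 0], [0, 0, 0, 0, 0]]}}

```text
t: 7.55
tcp_pos: [0.6305, 0.1741, 0.1114]
orientation: [[0.148, 0.989, -0.001], [0.989, -0.148, 0.001], [0.0, -0.001, -1.0]]
ft_force: [-4.3, 1.7, -0.7]
grip_width: 0.0219
gripper_force: 59.4
```

Emit:
{"fn": "play_rows", "kwargs": {"moves": [[0, 0, 0.15, 0, 0], [0, 0, 0.15, 0, 0], [0, 0, 0.15, 0, 0], [0, 0, 0.15, 0, 0], [0, 0, 0.1, 0, 0], [0, 0, 0.1, 0, 0], [0, 0, 0.05, 0, 0], [0, 0, 0.05, 0, 0], [0, 0, 0, 0, 0], [0, 0, 0, 0, 0]]}}

```text
t: 8.55
tcp_pos: [0.6304, 0.1724, 0.1027]
orientation: [[0.149, 0.989, -0.002], [0.989, -0.149, -0.002], [-0.002, -0.002, -1.0]]
ft_force: [-6.2, -1.3, 2.6]
grip_width: 0.0216
gripper_force: 59.7
```

Emit:
{"fn": "play_rows", "kwargs": {"moves": [[0, -0.05, 0.05, 0, 0], [0, 0, 0.05, 0, 0], [0, 0, 0.05, 0, 0], [0, 0, 0.05, 0, 0], [0, 0, 0, 0, 0], [0, 0, 0, 0, 0], [0, 0, 0, 0, 0], [0, 0, 0, 0, 0], [0, 0, 0, 0, 0], [0, 0, 0, 0, 0]]}}

```text
t: 9.55
tcp_pos: [0.6304, 0.1723, 0.1014]
orientation: [[0.149, 0.989, -0.001], [0.989, -0.149, -0.002], [-0.002, -0.001, -1.0]]
ft_force: [-7.0, -1.3, 6.5]
grip_width: 0.022
gripper_force: 60.0
```

Emit:
{"fn": "play_rows", "kwargs": {"moves": [[0.1, 0, 0, 0, 0], [0.1, 0, 0, 0, 0], [0.1, 0, 0, 0, 0], [0.1, 0, 0, 0, 0], [0.1, 0, 0.02, 0, 0], [0.1, 0, 0.02, 0, 0], [0.1, 0, 0.02, 0, 0], [0, 0, 0, 0, 0], [0, 0, 0, 0, 0], [0, 0, 0, 0, 0]]}}

```text
t: 10.55
tcp_pos: [0.6316, 0.1794, 0.1011]
orientation: [[0.149, 0.989, -0.0], [0.989, -0.149, -0.001], [-0.001, -0.0, -1.0]]
ft_force: [-6.9, -0.1, 5.9]
grip_width: 0.0215
gripper_force: 59.9
```

Emit:
{"fn": "play_rows", "kwargs": {"moves": [[0.05, 0, 0, 0, 0], [0.05, 0, 0.02, 0, 0], [0.05, 0, 0, 0, 0], [0.05, 0, 0.02, 0, 0], [0.05, 0, 0, 0, 0], [0.05, 0, 0.02, 0, 0], [0, 0, 0, 0, 0], [0, 0, 0, 0, 0], [0, 0, 0, 0, 0], [0, 0, 0, 0, 0]]}}

```text
t: 11.55
tcp_pos: [0.6322, 0.1837, 0.1003]
orientation: [[0.148, 0.989, 0.0], [0.989, -0.148, 0.0], [0.0, 0.0, -1.0]]
ft_force: [-5.5, 0.6, 5.8]
grip_width: 0.0214
gripper_force: 59.9
```

Emit:
{"fn": "play_rows", "kwargs": {"moves": [[0, 0, 0.05, 0, 0], [0, 0, 0.05, 0, 0], [0, 0, 0.05, 0, 0], [0, 0, 0, 0, 0], [0, 0, 0, 0, 0], [0, 0, 0, 0, 0], [0, 0, 0, 0, 0], [0, 0, 0, 0, 0], [0, 0, 0, 0, 0], [0, 0, 0, 0, 0]]}}

```text
t: 12.55
tcp_pos: [0.632, 0.1843, 0.0987]
orientation: [[0.148, 0.989, -0.0], [0.989, -0.148, 0.001], [0.001, -0.0, -1.0]]
ft_force: [-6.3, 3.3, 4.2]
grip_width: 0.0221
gripper_force: 60.0
```

Run:
```python
from h import *
f=grab_frame("wrist")
cv2.imwrite("pics/w4.png",cv2.resize(f["frame"][130:330,130:390],(780,600),interpolation=cv2.INTER_CUBIC))
```

```text
(no output)
```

View pics/w4.png

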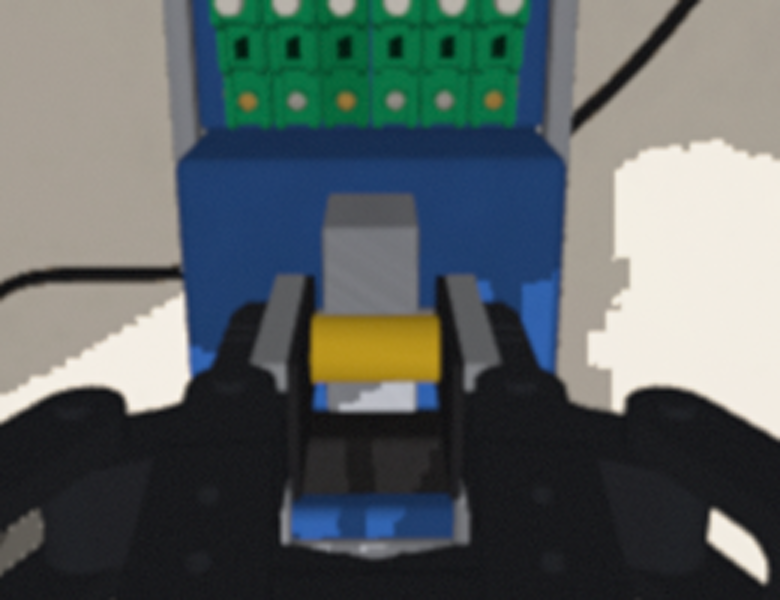

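The picture shows the roller held at (375,347), with the bar no longer visible behind it. The height is falling while the force drops, so the bar is entering the groove. I'll keep lowering gently.

Emit:
{"fn": "play_rows", "kwargs": {"moves": [[0, 0, 0.05, 0, 0], [0, 0, 0.05, 0, 0], [0, 0, 0.05, 0, 0], [0, 0, 0.05, 0, 0], [0, 0, 0, 0, 0], [0, 0, 0, 0, 0], [0, 0, 0, 0, 0], [0, 0, 0, 0, 0], [0, 0, 0, 0, 0], [0, 0, 0, 0, 0]]}}

```text
t: 13.6
tcp_pos: [0.6323, 0.1847, 0.0969]
orientation: [[0.147, 0.989, 0.001], [0.989, -0.147, 0.001], [0.001, 0.0, -1.0]]
ft_force: [-6.0, 2.2, 4.5]
grip_width: 0.0217
gripper_force: 60.0
```

Emit:
{"fn": "play_rows", "kwargs": {"moves": [[0, 0, 0.05, 0, 0], [0, 0, 0.05, 0, 0], [0, 0, 0.05, 0, 0], [0, 0, 0.05, 0, 0], [0, 0, 0, 0, 0], [0, 0, 0, 0, 0], [0, 0, 0, 0, 0], [0, 0, 0, 0, 0], [0, 0, 0, 0, 0], [0, 0, 0, 0, 0]]}}

```text
t: 14.6
tcp_pos: [0.6323, 0.1852, 0.0949]
orientation: [[0.147, 0.989, 0.001], [0.989, -0.147, 0.002], [0.002, 0.001, -1.0]]
ft_force: [-4.7, 3.7, 3.5]
grip_width: 0.0215
gripper_force: 60.1
```

Emit:
{"fn": "play_rows", "kwargs": {"moves": [[0, 0, 0.05, 0, 0], [0, 0, 0.05, 0, 0], [0, 0, 0.05, 0, 0], [0, 0, 0, 0, 0], [0, 0, 0, 0, 0], [0, 0, 0, 0, 0], [0, 0, 0, 0, 0], [0, 0, 0, 0, 0], [0, 0, 0, 0, 0], [0, 0, 0, 0, 0]]}}

```text
t: 15.6
tcp_pos: [0.6322, 0.1855, 0.0937]
orientation: [[0.147, 0.989, 0.001], [0.989, -0.147, 0.002], [0.003, 0.0, -1.0]]
ft_force: [-6.4, 4.2, 5.7]
grip_width: 0.022
gripper_force: 60.3
```

Emit:
{"fn": "play_rows", "kwargs": {"moves": [[0, 0, 0.05, 0, 0], [0, 0, 0.05, 0, 0], [0, 0, 0, 0, 0], [0, 0, 0, 0, 0], [0, 0, 0, 0, 0], [0, 0, 0, 0, 0], [0, 0, 0, 0, 0], [0, 0, 0, 0, 0], [0, 0, 0, 0, 0], [0, 0, 0, 0, 0]]}}

```text
t: 16.6
tcp_pos: [0.6323, 0.1857, 0.0935]
orientation: [[0.147, 0.989, 0.001], [0.989, -0.147, 0.003], [0.003, 0.001, -1.0]]
ft_force: [-7.8, 3.3, 9.6]
grip_width: 0.022
gripper_force: 60.7
```

Run:
```python
from h import *
a=grab_frame("scene");b=grab_frame("side")
x=a["frame"][125:215,195:295];y=b["frame"][145:235,225:325]
cv2.imwrite("pics/sc.png",cv2.resize(np.hstack([x,y]),(800,360),interpolation=cv2.INTER_CUBIC))
```

```text
(no output)
```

View pics/sc.png

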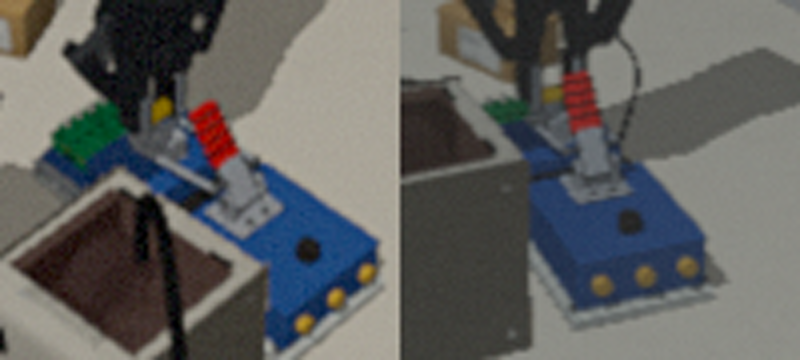

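The views show the lever near upright and the loop lying from the hinge to the keeper. The floor contact height of 0.0935 also fits the groove. I'll ease off, let go and rise straight up.

Emit:
{"fn": "play_rows", "kwargs": {"moves": [[0, 0, -0.1, 0, 0], [0, 0, 0, 0, 0], [0, 0, 0, 0, 30], [0, 0, 0, 0, 45], [0, 0, 0, 0, 55], [0, 0, 0, 0, 55], [0, 0, 0, 0, 55], [0, 0, -0.4, 0, 55], [0, 0, -0.6, 0, 55], [0, 0, -0.6, 0, 55]]}}

```text
t: 17.7
tcp_pos: [0.6323, 0.1835, 0.1088]
orientation: [[0.149, 0.989, 0.0], [0.989, -0.149, 0.0], [0.0, 0.0, -1.0]]
ft_force: [1.2, -0.2, -0.0]
grip_width: 0.047
gripper_force: 0.0
```

Emit:
{"fn": "play_rows", "kwargs": {"moves": [[0, 0, -0.5, 0, 55], [0, 0, -0.6, 0, 55], [0, 0, -0.6, 0, 55], [0, 0, -0.4, 0, 55], [0, 0, -0.3, 0, 30], [0, 0, 0, 0, 0], [0, 0, 0, 0, 0], [0, 0, 0, 0, 0], [0, 0, 0, 0, 0], [0, 0, 0, 0, 0]]}}

```text
t: 18.7
tcp_pos: [0.632, 0.1836, 0.1319]
orientation: [[0.148, 0.989, -0.0], [0.989, -0.148, -0.0], [-0.0, -0.0, -1.0]]
ft_force: [0.4, -0.2, -0.3]
grip_width: 0.0001
gripper_force: 0.0
```

Run:
```python
from h import *
np.set_printoptions(precision=4,suppress=True)
O=np.array([.6251,.1371]);d=np.array([.146,.989]);e=np.array([.989,-.146])
s=get_state();p=s["tcp_pos"][:2]-O;print(s["t"],s["tcp_pos"],p@e,p@d,s["ft_force"],s["grip_width"])
f=grab_frame("wrist");a=grab_frame("scene");b=grab_frame("side")
print("cabinet",plane(a,301,169,0))
def cen(g,c,x0,x1,y0,y1):
    ks=[k for k in blobs(g,*c,10) if x0<cv2.boundingRect(k)[0]<x1 and y0<cv2.boundingRect(k)[1]<y1]
    k=max(ks,key=cv2.contourArea);m=cv2.moments(k);print(cv2.boundingRect(k));return m["m10"]/m["m00"],m["m01"]/m["m00"]
for n,c in(("yel",YEL),("red",RED)):
    try:
        P=tri(ray(a,*cen(a,c,200,300,120,200)),ray(b,*cen(b,c,230,300,130,210)));print(n,P,(P[:2]-O)@e,(P[:2]-O)@d)
    except Exception as x: print(n,x)
for k in blobs(f,*YEL):
    r=cv2.minAreaRect(k);P=plane(f,*r[0],.08);print("wrist yel",r,(P[:2]-O)@e,(P[:2]-O)@d)
cv2.imwrite("pics/w5.png",np.hstack([cv2.resize(f["frame"][130:330,130:390],(468,360),interpolation=cv2.INTER_CUBIC),cv2.resize(b["frame"][145:235,225:305],(320,360),interpolation=cv2.INTER_CUBIC)]))
```

```text
18.7 [0.632  0.1836 0.1319] 2.610317268325749e-05 0.04695971373386543 [ 0.4095 -0.1952 -0.2535] 5.358236693462716e-05
cabinet [0.7609 0.0427 0.    ]
(229, 150, 9, 7)
yel max() iterable argument is empty
(243, 150, 11, 17)
(266, 164, 9, 14)
red [0.6248 0.1305 0.0994] 0.0006658254770035556 -0.006524591976222581
wrist yel ((253.5, 217.0), (16.0, 35.0), 90.0) -0.00032987552265969697 0.04792565863193145
```

View pics/w5.png

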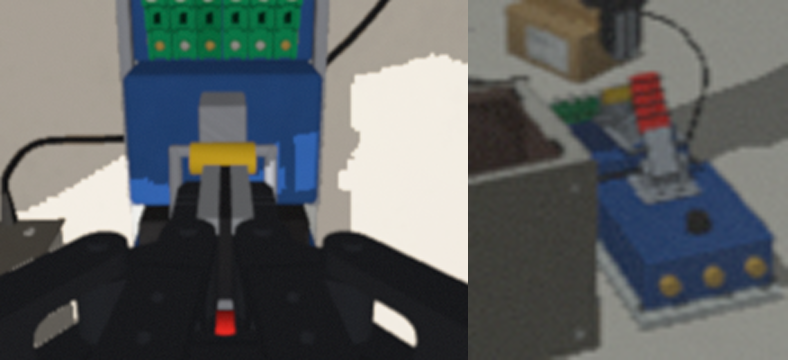

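The left view shows the roller free over the groove. The side view shows the lever leaning slightly to +y at about 2.1 rad, so the loop is hooked, because otherwise it would have fallen to 2.8. Now I'll push the lever with the closed fingers.

Emit:
{"fn": "play_rows", "kwargs": {"moves": [[-0.5, 0, 0, 0, 0], [-0.6, 0, 0, 0, 0], [-0.6, 0, 0, 0, 0], [-0.6, 0, 0, 0, 0], [-0.5, 0, 0, 0, 0], [-0.5, 0, 0, 0, 0], [-0.5, 0, -0.1, 0, 0], [-0.5, 0, -0.2, 0, 0], [-0.4, 0, -0.2, 0, 0], [-0.3, 0, -0.2, 0, 0]]}}

```text
t: 19.85
tcp_pos: [0.6244, 0.1361, 0.1388]
orientation: [[0.147, 0.989, 0.0], [0.989, -0.147, 0.003], [0.003, -0.0, -1.0]]
ft_force: [2.5, 5.0, -3.9]
grip_width: -0.0001
gripper_force: 2.8
```

Emit:
{"fn": "play_rows", "kwargs": {"moves": [[-0.3, 0, -0.2, 0, 0], [-0.3, 0, -0.1, 0, 0], [-0.3, 0, -0.1, 0, 0], [-0.3, 0, 0, 0, 0], [-0.3, 0, 0, 0, 0], [-0.3, 0, 0, 0, 0], [-0.2, 0, 0, 0, 0], [-0.2, 0, 0, 0, 0], [0, 0, 0, 0, 0], [0, 0, 0, 0, 0]]}}

```text
t: 20.85
tcp_pos: [0.6214, 0.1166, 0.1441]
orientation: [[0.145, 0.989, 0.001], [0.989, -0.145, 0.005], [0.005, 0.0, -1.0]]
ft_force: [0.6, 8.3, 2.5]
grip_width: -0.0
gripper_force: 3.8
```

Emit:
{"fn": "play_rows", "kwargs": {"moves": [[-0.3, 0, 0, 0, 0], [-0.3, 0, 0.02, 0, 0], [-0.3, 0, 0.04, 0, 0], [-0.3, 0, 0.06, 0, 0], [-0.3, 0, 0.1, 0, 0], [-0.3, 0, 0.12, 0, 0], [-0.25, 0, 0.14, 0, 0], [-0.2, 0, 0.14, 0, 0], [0, 0, 0, 0, 0], [0, 0, 0, 0, 0]]}}

```text
t: 21.85
tcp_pos: [0.6188, 0.0925, 0.1391]
orientation: [[0.147, 0.989, 0.002], [0.989, -0.147, 0.004], [0.004, 0.002, -1.0]]
ft_force: [-1.2, 4.4, 7.6]
grip_width: 0.0002
gripper_force: 3.7
```

Emit:
{"fn": "play_rows", "kwargs": {"moves": [[-0.25, 0, 0.18, 0, 0], [-0.25, 0, 0.2, 0, 0], [-0.25, 0, 0.22, 0, 0], [-0.25, 0, 0.25, 0, 0], [-0.22, 0, 0.25, 0, 0], [-0.2, 0, 0.28, 0, 0], [-0.2, 0, 0.28, 0, 0], [-0.2, 0, 0.3, 0, 0], [0, 0, 0, 0, 0], [0, 0, 0, 0, 0]]}}

```text
t: 22.85
tcp_pos: [0.6164, 0.0714, 0.1185]
orientation: [[0.149, 0.989, 0.002], [0.989, -0.149, -0.0], [0.0, 0.002, -1.0]]
ft_force: [0.8, -0.4, 4.8]
grip_width: 0.0001
gripper_force: 1.9
```

Emit:
{"fn": "play_rows", "kwargs": {"moves": [[-0.1, 0, 0.2, 0, 0], [-0.1, 0, 0.2, 0, 0], [-0.1, 0, 0.2, 0, 0], [-0.1, 0, 0.2, 0, 0], [-0.1, 0, 0.2, 0, 0], [0, 0, 0.2, 0, 0], [0, 0, 0.2, 0, 0], [0, 0, 0.2, 0, 0], [0, 0, 0, 0, 0], [0, 0, 0, 0, 0]]}}

```text
t: 23.85
tcp_pos: [0.6143, 0.0674, 0.101]
orientation: [[0.148, 0.989, -0.001], [0.989, -0.148, 0.0], [-0.0, -0.001, -1.0]]
ft_force: [0.0, -0.1, -0.1]
grip_width: -0.0002
gripper_force: 0.0
```

Emit:
{"fn": "play_rows", "kwargs": {"moves": [[0, 0, 0.15, 0, 0], [0, 0, 0.15, 0, 0], [0, 0, 0.15, 0, 0], [0, 0, 0.15, 0, 0], [0, 0, 0.1, 0, 0], [0, 0, 0.05, 0, 0], [0, 0, 0.05, 0, 0], [0, 0, 0, 0, 0], [0, 0, 0, 0, 0], [0, 0, 0, 0, 0]]}}

```text
t: 24.85
tcp_pos: [0.6146, 0.0672, 0.0937]
orientation: [[0.148, 0.989, 0.0], [0.989, -0.148, 0.0], [0.0, -0.0, -1.0]]
ft_force: [-2.1, -0.5, 4.0]
grip_width: 0.0
gripper_force: 2.1
```

Contact at z = 0.0937 matches the closed-flat height of 0.0935. I'll rise clear and check.

Emit:
{"fn": "play_rows", "kwargs": {"moves": [[0, 0, -0.3, 0, 0], [0, 0, -0.8, 0, 0], [0, 0, -1.2, 0, 0], [0, 0, -1.5, 0, 0], [0, 0, -1.5, 0, 0], [0, 0, -1.5, 0, 0], [0, 0, -1.5, 0, 0], [0, 0, -1.5, 0, 0], [0, 0, -1.0, 0, 0], [0, 0, 0, 0, 0]]}}

```text
t: 25.85
tcp_pos: [0.6156, 0.0673, 0.2034]
orientation: [[0.148, 0.989, 0.003], [0.989, -0.148, 0.001], [0.001, 0.003, -1.0]]
ft_force: [0.0, -0.1, 0.4]
grip_width: -0.0002
gripper_force: 0.0
```

Run:
```python
from h import *
s=get_state();print(s["t"],s["tcp_pos"],s["ft_force"])
f=grab_frame("wrist");b=grab_frame("side")
cv2.imwrite("pics/w6.png",np.hstack([cv2.resize(f["frame"][40:300,160:350],(351,480),interpolation=cv2.INTER_CUBIC),cv2.resize(b["frame"][145:235,230:310],(427,480),interpolation=cv2.INTER_CUBIC)]))
```

```text
25.85 [0.61560011 0.06726045 0.2033952 ] [ 0.03092341 -0.10687042  0.43924596]
```

View pics/w6.png

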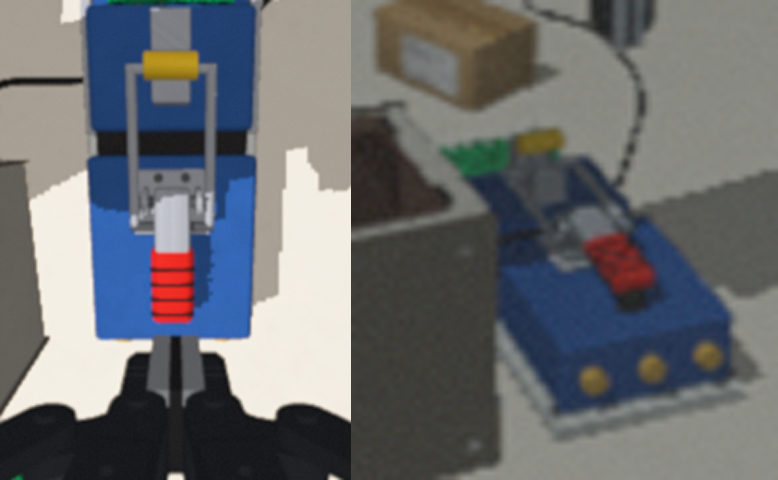

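The lever lies flat on its rest, and the black gap at rows 131–155 has closed from about 20 mm to about 13 mm. The bar is in the keeper and the robot is clear, so I'm handing in.

```bash
python3 -c "
from cell import close_job
print(close_job())"
```

```text
the job is handed in; nothing more can be done
None
```

The latch is closed and the job is handed in: the loop bar is in the keeper's groove, the red lever lies flat on its rest, and the gap between the halves went from about 20 mm to about 13 mm, at about 26 s with the robot clear.

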